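# Find the rocking key cap and seat it

## Task

One of the four big key caps on the desk keypad is not clipped home and rocks when you press its near or far edge. Press the caps with the fingertips to find it, push that one down over its middle until it is fully home and level, and finish while still holding that key down, with no other key pressed. Grip and lift nothing, and leave the things around the keypad where they are.

Things in the scene. Friction and masses are not known exactly. Their poses are not given: they have to be found in the camera images.
- keypad: Black desk keypad, 96 mm deep (x) by 266 mm wide (y), top at 22 mm, fixed to the desk; origin at the centre of its underside, x axis pointing away from the robot at yaw 0, y along the row of keys. Four identical square white caps, 44 x 44 x 11 mm, stand in one row at 62 mm spacing along y, each on a sprung key with 5 mm travel. One cap is not clipped home: it sits up to 3.5 mm higher and rocks when its near (-x) or far (+x) edge is pressed.
- place_1 (a point): Centre of the top face of a properly seated, unpressed cap at one of the keypad's four places (that cap may stand up to 1.5 mm lower; an unseated one up to 3.5 mm higher). x and y axes are those of the keypad, z up. The top is 40 mm above the desk. This one is the left-most (+y).
- place_2 (a point): Centre of the top face of a properly seated, unpressed cap at one of the keypad's four places (that cap may stand up to 1.5 mm lower; an unseated one up to 3.5 mm higher). x and y axes are those of the keypad, z up. The top is 40 mm above the desk. This one is the second from the left.
- place_3 (a point): Centre of the top face of a properly seated, unpressed cap at one of the keypad's four places (that cap may stand up to 1.5 mm lower; an unseated one up to 3.5 mm higher). x and y axes are those of the keypad, z up. The top is 40 mm above the desk. This one is the third from the left.
- place_4 (a point): Centre of the top face of a properly seated, unpressed cap at one of the keypad's four places (that cap may stand up to 1.5 mm lower; an unseated one up to 3.5 mm higher). x and y axes are those of the keypad, z up. The top is 40 mm above the desk. This one is the right-most (-y).
- key_1 (a joint): Travel of one of the four keys against its spring, m: 0 up, 0.005 fully pressed. The spring gives 1 N at first and 2.6 N at full travel. Number as for rock_1 and seat_1; the numbers of these joints have nothing to do with the numbers of the places.
- rock_1 (a joint): Rocking angle of that key's cap on its stem, rad, about the keypad's y line through the cap's centre: positive with the far (+x) edge down, negative with the near edge down. A cap that is home stays within about 0.03; an unseated one rocks to 0.12 either way under less than 1 N at its near or far edge, and stays as left.
- seat_1 (a joint): How far that cap is pushed on to its stem, m: 0.0035 is home, 0 to 0.0005 is perched (3 to 3.5 mm too high), negative is pulled up. It stays where it is left; pushing it home takes about 8 N over the cap's centre with the key fully pressed (more off centre).
- key_2 (a joint): Travel of one of the four keys against its spring, m: 0 up, 0.005 fully pressed. The spring gives 1 N at first and 2.6 N at full travel. Number as for rock_2 and seat_2; the numbers of these joints have nothing to do with the numbers of the places.
- rock_2 (a joint): Rocking angle of that key's cap on its stem, rad, about the keypad's y line through the cap's centre: positive with the far (+x) edge down, negative with the near edge down. A cap that is home stays within about 0.03; an unseated one rocks to 0.12 either way under less than 1 N at its near or far edge, and stays as left.
- seat_2 (a joint): How far that cap is pushed on to its stem, m: 0.0035 is home, 0 to 0.0005 is perched (3 to 3.5 mm too high), negative is pulled up. It stays where it is left; pushing it home takes about 8 N over the cap's centre with the key fully pressed (more off centre).
- key_3 (a joint): Travel of one of the four keys against its spring, m: 0 up, 0.005 fully pressed. The spring gives 1 N at first and 2.6 N at full travel. Number as for rock_3 and seat_3; the numbers of these joints have nothing to do with the numbers of the places.
- rock_3 (a joint): Rocking angle of that key's cap on its stem, rad, about the keypad's y line through the cap's centre: positive with the far (+x) edge down, negative with the near edge down. A cap that is home stays within about 0.03; an unseated one rocks to 0.12 either way under less than 1 N at its near or far edge, and stays as left.
- seat_3 (a joint): How far that cap is pushed on to its stem, m: 0.0035 is home, 0 to 0.0005 is perched (3 to 3.5 mm too high), negative is pulled up. It stays where it is left; pushing it home takes about 8 N over the cap's centre with the key fully pressed (more off centre).
- key_4 (a joint): Travel of one of the four keys against its spring, m: 0 up, 0.005 fully pressed. The spring gives 1 N at first and 2.6 N at full travel. Number as for rock_4 and seat_4; the numbers of these joints have nothing to do with the numbers of the places.
- rock_4 (a joint): Rocking angle of that key's cap on its stem, rad, about the keypad's y line through the cap's centre: positive with the far (+x) edge down, negative with the near edge down. A cap that is home stays within about 0.03; an unseated one rocks to 0.12 either way under less than 1 N at its near or far edge, and stays as left.
- seat_4 (a joint): How far that cap is pushed on to its stem, m: 0.0035 is home, 0 to 0.0005 is perched (3 to 3.5 mm too high), negative is pulled up. It stays where it is left; pushing it home takes about 8 N over the cap's centre with the key fully pressed (more off centre).
- mug: Black mug, 82 mm across, 92 mm tall, handle at its +y; origin at the centre of its underside. Loose; leave alone.
- tumbler: Clear glass, 76 mm across, 88 mm tall; origin at the centre of its underside. Loose; leave alone.
- can: Blue drinks can, 66 mm across, 115 mm tall; origin at the centre of its underside. Loose; leave alone.
- mouse: White computer mouse, 105 x 60 x 34 mm; origin at the centre of its underside, x along its length. Loose; leave alone.
- marker: Dark marker pen lying down, 122 x 19 x 19 mm; origin at the centre of its underside, x along its length. It lies on the desk along the keypad's near edge. Loose; leave alone.
- stapler: Black stapler, 130 x 34 x 48 mm; origin at the centre of its underside, x along its length. It lies behind the keypad. Loose; leave alone.

How it is judged:
By the outcome, as a careful person would: the job done as asked, in the order asked, and still so for the second after the job is handed in, while the arm keeps its last pose, push and grip.
It also fails if it takes over 58 s, if anything falls off the work surface, if the arm or the gripper's body presses on something with over 40 N, if the wrist force passes 120 N, or if a joint passes its speed limit or range.

## Robot

A 6-joint arm with a two-finger parallel gripper is mounted at the origin on the work surface. World frame = base frame: x ahead of the robot, y to its left, z up, the work surface at z = 0. Lengths are in m, angles in rad, forces in N, time in s.
With the tool pointing down it reaches from about 0.35 to 0.775 m from the base axis. Payload 5.5 kg.
Tool frame: the origin (TCP) lies at the very end of the fingers, on their centre line; the grasp point (between the pads) lies 19 mm behind it (grip_point_offset is the distance from the TCP to the grasp point, in m); z points along the fingers, y is the direction in which the jaws open and shut (so a half turn about z gives the same grasp; the last joint's range is limited). The gripper opens to 85 mm and grips with 20 to 120 N. Pads are 22 mm wide; open, the fingers measure 114 mm over their backs; the gripper's body (76 mm by 85 mm) begins 54 mm behind the grasp point. The pads swing forward as they close: fully open they stand 13 mm farther back than shut.
Start: joints at [-1.329, 0.313, 0.046, 1.304, 0, 1.431], TCP at [0.214, -0.534, 0.198] pointing down, gripper open.
Joint ranges: [-2.76, 2.76], [-0.86, 1.69], [-1.03, 1.26], [-2.2, 2.34], [-1.47, 1.5], [-3.14, 3.14]. Speed limits (rad/s): [2.57, 2.57, 3.14, 3.14, 3.14, 3.14].

## Interface

Orientations are given as a unit quaternion [w, x, y, z].
In Python, from workcell import * gives the robot as it stands.
- The arm moves only by the shell command python3 -m crank 'ROWS' [OPENING] [FORCE]. ROWS is a JSON object of lists of equal length, an entry for each row: "travel": the shift along the tool's x, y, z in units of 40 mm (1.0 is 40 mm), a list of three; "turn": the turn about the tool's z in rad. In form: {"travel": [[x, y, z], ...], "turn": [turn, ...]}. A call has 1 to 5 rows; each row is the pose to reach, as a shift and turn from the pose commanded when the call began, along the tool's axes at that moment; what a row does not reach only later rows make up. A row lasts 1/12 s, in which the tool goes at most 41.7 mm and 7.16 degrees, less where a joint would pass 70% of its speed; a pose out of reach is approached as far as the arm can. A call with a gripper value outside its range is refused whole. OPENING is the finger opening in mm, from 0 to 85.4, set as the call begins (- or left out, the last holds). The fingers move at their own pace and stop on an object; FORCE is the grip in N (left out, the last holds). Time passes only in rows, so rows that repeat a pose let the fingers close. It gives the time, the measured TCP pose, the force and the opening at its end, in the units of the state.
- get_state(): the state, without advancing time (a new reading comes with each control period).
- read_camera(name): name is "scene" or "top"; returns a dict with "image" (480x640x3 uint8, red, green, blue), "K" (3x3 intrinsics, pixels), "R" (3x3) and "t" (3): a world point X has camera coordinates R X + t. Camera axes: x right, y down, z forward; pixel columns grow to the right and rows downward; lengths in m; the calibration is good to about 2 mm. A picture is of the moment at which its call begins. There is no depth.
- hand_in(): hands the job in, once; it reports no verdict.
The state is a dict: "clock": time; "joint_pos": joint angles; "qvel": joint speeds; "tau": joint torques, N m; "tcp_pos": TCP position; "orientation": TCP orientation; "wrist_force": force on the tool from outside, world axes, zero at the start; "ft_torque": the same for the moment, N m; "finger_gap": finger opening in m.
Only numpy, scipy, OpenCV 4.12 (cv2) and the standard library are available. Lean on these libraries where they do the work, as an engineer would, in place of code of your own. Each camera call takes 0.05 s, during which the arm holds its last target. There are 200 camera calls.

## Working session

There is one attempt and no reset: what is moved stays moved. The work goes in short steps, Python scripts to look and compute and a shell command to move; the robot and the scene stay as the last step left them, time stands still between calls to the robot, and variables do not carry over. Pictures are saved under pics/ and viewed, about 8 in all and at most 12, crops included, and the job is handed in when it is done.

```bash
mkdir -p pics; python3 - <<'E'
from workcell import *
import cv2,numpy as np
for n in("top","scene"):
    c=read_camera(n);cv2.imwrite(f"pics/{n}0.png",c["image"][:,:,::-1]);np.savez(f"{n}0.npz",**c)
    print(n,c["K"].tolist(),np.round(c["R"],3).tolist(),c["t"])
s=get_state();print(s)
E
```

```text
top [[461.84875170236046, 0.0, 320.3804648763773], [0.0, 461.84875170236046, 239.53983704313862], [0.0, 0.0, 1.0]] [[-0.01, -1.0, -0.017], [-0.984, 0.013, -0.179], [0.179, 0.015, -0.984]] [0.05156875 0.58200106 0.72910002]
scene [[557.9247530951777, 0.0, 319.4208084205345], [0.0, 557.9247530951777, 236.64686995407632], [0.0, 0.0, 1.0]] [[-0.298, 0.954, -0.011], [0.814, 0.248, -0.525], [-0.499, -0.166, -0.851]] [ 0.14964012 -0.45708976  1.34370859]
{'clock': 0.1, 'joint_pos': array([-1.32861663e+00,  3.13954115e-01,  4.51434597e-02,  1.30360375e+00,
        2.60472982e-05,  1.43119747e+00]), 'qvel': array([-0.0004091 , -0.00217613,  0.00375174, -0.00101728,  0.00199001,
       -0.0006065 ]), 'tau': array([ 1.65344434e-03, -4.81723917e+01,  2.99244583e+01,  1.27278134e-02,
       -1.72178111e-04,  1.54832435e-05]), 'tcp_pos': array([ 0.21411141, -0.53312827,  0.19760249]), 'orientation': array([-8.08640890e-04,  9.81835580e-01,  1.89732022e-01, -2.84711476e-05]), 'wrist_force': array([ 0.35315626,  0.05089977, -0.04627985]), 'ft_torque': array([-0.00451896,  0.00021232,  0.00384229]), 'finger_gap': 0.08548744039474268}
```

View pics/top0.png

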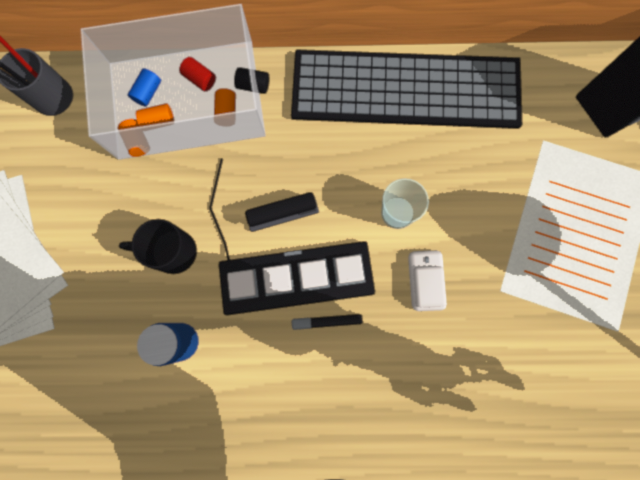

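View pics/scene0.png

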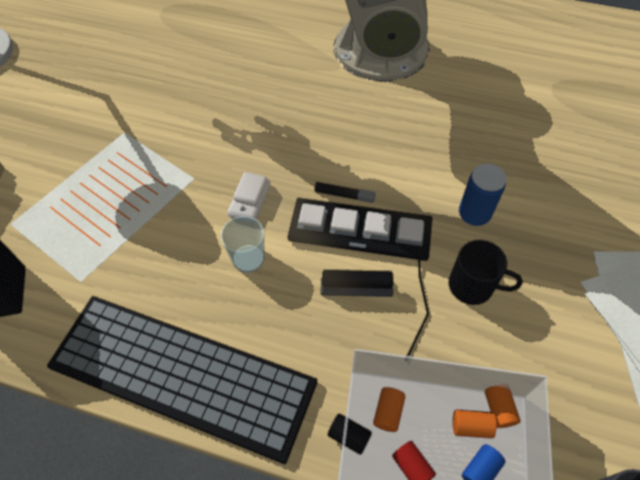

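The top view shows the keypad with corners near (220,262), (368,243), (374,293) and (223,313). Its caps sit at about (242,284), (278,279), (314,274) and (349,270), with the left one in shadow. In the scene view the caps are at (410,230), (376,225), (344,221) and (311,216). The marker is in front of the keypad, the stapler behind it, the mouse to its right, and the mug and can to its left.

```bash
cat > h.py <<'E'
import numpy as np,cv2
def ray(c,px,z):
    d=c["R"].T@np.linalg.inv(c["K"])@np.array([px[0],px[1],1.]);o=-c["R"].T@c["t"]
    return o+d*(z-o[2])/d[2]
def caps(c,box,thr=85):
    x0,y0,x1,y1=box;g=c["image"][y0:y1,x0:x1].astype(int)
    m=((g.min(2)>thr)&(g.max(2)-g.min(2)<38)).astype(np.uint8)
    n,_,st,ce=cv2.connectedComponentsWithStats(m,connectivity=4)
    return [(st[i,4],ce[i]+[x0,y0]) for i in range(1,n) if st[i,4]>150]
E
python3 - <<'E'
from h import *
t=dict(np.load("top0.npz"));s=dict(np.load("scene0.npz"))
for c,b in((t,(215,240,378,316)),(s,(288,196,436,260))):
    for a,p in caps(c,b): print(a,p.round(1),ray(c,p,.040).round(4))
    print(-c["R"].T@c["t"])
for n,p in dict(kp1=(220,262),kp2=(368,243),kp3=(374,293),kp4=(223,313)).items(): print(n,ray(t,p,.022).round(3))
im=cv2.hconcat([cv2.resize(t["image"][235:320,212:382],None,fx=4,fy=4,interpolation=2)[:,:680,:]])
im2=cv2.resize(s["image"][190:265,280:440],(680,319),interpolation=2)
cv2.imwrite("pics/z.png",cv2.vconcat([im,im2])[:600,:,::-1])
E
```

```text
796 [349.3 269.7] [ 0.5321 -0.0037  0.04  ]
797 [313.7 274.6] [0.5246 0.0569 0.04  ]
756 [277.9 278.8] [0.5181 0.1178 0.04  ]
701 [241.5 284.1] [0.5098 0.1795 0.04  ]
[0.44256818 0.03331852 0.82218897]
561 [310.8 215.1] [ 0.5395 -0.0047  0.04  ]
559 [343.5 219.6] [0.5313 0.0565 0.04  ]
565 [376.1 223.9] [0.523  0.1166 0.04  ]
500 [410.4 229.4] [0.5163 0.1797 0.04  ]
[1.08665209 0.19324622 0.904831  ]
kp1 [0.551 0.222 0.022]
kp2 [ 0.581 -0.038  0.022]
kp3 [ 0.493 -0.046  0.022]
kp4 [0.462 0.214 0.022]
```

View pics/z.png

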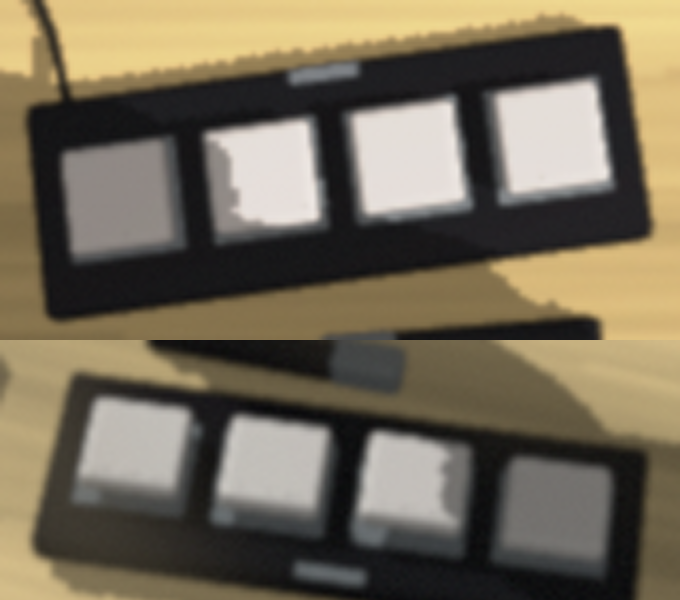

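Yaw comes to about 0.121 rad and the caps centre to about (0.522, 0.088), and the cap outlines and keypad corners agree. I'll write a helper that works out the moves, then start with place 4.

```bash
cat >> h.py <<'E'
YAW=.121;C=np.array([.523,.088])
X=np.array([np.cos(YAW),np.sin(YAW)]);Y=np.array([-X[1],X[0]])
def place(i,dx=0): return C+Y*.062*(2.5-i)+X*dx
def to(xy,z,pr=True):
    from workcell import get_state
    from scipy.spatial.transform import Rotation as R
    s=get_state();q=s["orientation"];M=R.from_quat([q[1],q[2],q[3],q[0]]).as_matrix()
    d=M.T@(np.r_[xy,z]-s["tcp_pos"])/.04
    turn=np.arctan2(M[1,0],M[0,0])-YAW
    print("clock %.2f"%s["clock"],"tcp",s["tcp_pos"].round(4),"travel",d.round(3),"turn %.3f"%turn,"F",s["wrist_force"].round(2),"gap %.4f"%s["finger_gap"],"tilt",M[:,2].round(4))
E
python3 -c "
from h import *
to(place(4,-.016),.08)"; python3 -m crank --help | head -5
```

```text
clock 0.10 tcp [ 0.2141 -0.5331  0.1976] travel [11.965 -9.385  2.958] turn 0.261 F [ 0.35  0.05 -0.05] gap 0.0855 tilt [-4.0e-04  1.6e-03 -1.0e+00]invalid input: not JSON, or not a number
```

```bash
python3 -m crank '{"travel":[[0.8,-0.6,0],[1.6,-1.2,0],[2.4,-1.85,0],[3.2,-2.5,0],[3.9,-3.1,0]],"turn":[0,0,0,0,0]}' 0 40
python3 -m crank '{"travel":[[0.8,-0.6,0],[1.6,-1.2,0],[2.4,-1.85,0],[3.2,-2.5,0],[3.9,-3.1,0]],"turn":[0,0,0,0,0]}'
python3 -m crank '{"travel":[[0.8,-0.6,0.2],[1.6,-1.2,0.5],[2.4,-1.85,1.0],[3.2,-2.5,1.4],[4.1,-3.2,1.8]],"turn":[0.1,0.2,0.261,0.261,0.261]}'
python3 -c "
from h import *
to(place(4,-.016),.06)"
```

```text
clock: 0.52
tcp_pos: [0.3132, -0.3581, 0.1979]
orientation: [-0.001, 0.982, 0.19, -0.0]
wrist_force: [1.2, -0.3, -0.4]
finger_gap: 0.0258
clock: 0.93
tcp_pos: [0.4119, -0.185, 0.1982]
orientation: [-0.0, 0.982, 0.19, -0.0]
wrist_force: [0.9, 0.7, -0.4]
finger_gap: -0.0003
clock: 1.35
tcp_pos: [0.5082, -0.0187, 0.1308]
orientation: [0.0, 0.998, 0.06, -0.0]
wrist_force: [0.4, -2.3, 0.4]
finger_gap: 0.0001
clock 1.35 tcp [ 0.5082 -0.0187  0.1308] travel [ 0.291 -0.278  1.769] turn -0.000 F [ 0.42 -2.27  0.38] gap 0.0001 tilt [-7.e-04 -0.e+00 -1.e+00]
```

```bash
python3 -m crank '{"travel":[[0,0,0.8],[0,0,1.4],[0,0,1.4],[0,0,1.4],[0,0,1.4]],"turn":[0,0,0,0,0]}' >/dev/null
python3 - <<'E'
from h import *
from workcell import *
to(place(4,-.016),.05)
c=read_camera("top");cv2.imwrite("pics/t1.png",cv2.resize(c["image"][200:340,200:400],(800,560),interpolation=2)[:,:,::-1])
E
```

```text
clock 1.77 tcp [ 0.5086 -0.0211  0.0769] travel [ 0.285 -0.34   0.673] turn -0.001 F [ 0.21 -0.9   0.51] gap 0.0001 tilt [ 7.e-04 -3.e-04 -1.e+00]
```

View pics/t1.png

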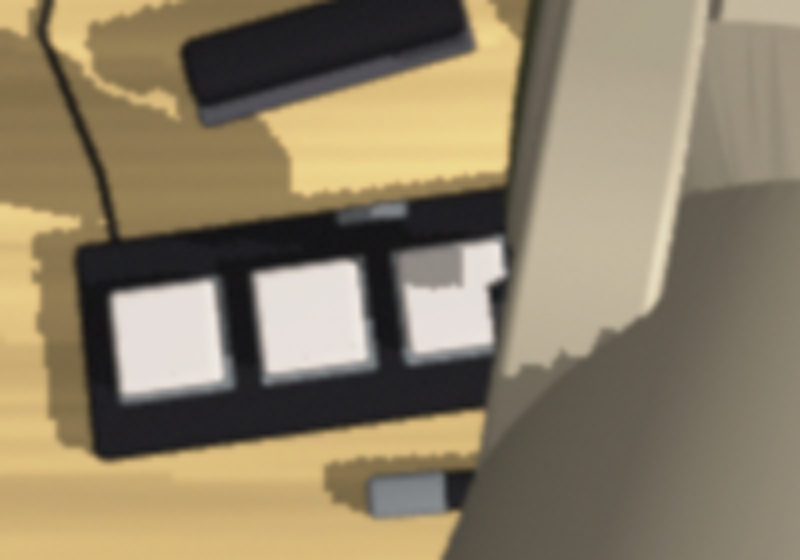

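The arm hides the right-hand caps, so I'll go by touch: lower onto place 4's near edge in small steps and read the force each time.

```bash
python3 -m crank '{"travel":[[0.285,-0.34,0.3],[0.285,-0.34,0.6],[0.285,-0.34,0.6],[0.285,-0.34,0.6]],"turn":[0,0,0,0]}' 
f(){ grep -E 'tcp_pos|wrist'|tr '\n' ' ';echo; }
python3 -m crank '{"travel":[[0,0,0.1],[0,0,0.1],[0,0,0.1]],"turn":[0,0,0]}'|f
python3 -m crank '{"travel":[[0,0,0.05],[0,0,0.05]],"turn":[0,0]}'|f
python3 -m crank '{"travel":[[0,0,0.05],[0,0,0.05]],"turn":[0,0]}'|f
python3 -m crank '{"travel":[[0,0,0.05],[0,0,0.05]],"turn":[0,0]}'|f
python3 -m crank '{"travel":[[0,0,0.05],[0,0,0.05]],"turn":[0,0]}'|f
python3 -m crank '{"travel":[[0,0,0.05],[0,0,0.05]],"turn":[0,0]}'|f
python3 -c "
from h import *
to(place(4,-.016),.05)"
```

```text
clock: 2.15
tcp_pos: [0.5182, -0.0064, 0.053]
orientation: [0.0, 0.998, 0.06, 0.0]
wrist_force: [-0.8, 0.2, -0.2]
finger_gap: -0.0003
tcp_pos: [0.5181, -0.0062, 0.0486] wrist_force: [-0.0, -0.3, -0.4] 
tcp_pos: [0.5179, -0.006, 0.046] wrist_force: [-0.9, -0.4, 0.3] 
tcp_pos: [0.5176, -0.0058, 0.0436] wrist_force: [0.6, -0.1, 0.2] 
tcp_pos: [0.5176, -0.0058, 0.0415] wrist_force: [-0.4, 0.3, -0.4] 
tcp_pos: [0.5176, -0.0058, 0.0395] wrist_force: [0.3, 0.4, -0.2] 
tcp_pos: [0.5176, -0.0058, 0.0375] wrist_force: [0.1, -0.7, -0.1] 
clock 3.23 tcp [ 0.5176 -0.0058  0.0375] travel [ 0.017  0.014 -0.312] turn -0.000 F [ 0.12 -0.69 -0.07] gap -0.0002 tilt [-5.e-04 -0.e+00 -1.e+00]
```

```bash
f(){ grep -E 'tcp_pos|wrist'|tr '\n' ' ';echo; }
python3 -m crank '{"travel":[[0,0,0.025],[0,0,0.025],[0,0,0.025]],"turn":[0,0,0]}'|f
python3 -m crank '{"travel":[[0,0,0.025],[0,0,0.025],[0,0,0.025]],"turn":[0,0,0]}'|f
python3 -m crank '{"travel":[[0,0,0.025],[0,0,0.025],[0,0,0.025]],"turn":[0,0,0]}'|f
python3 -m crank '{"travel":[[0,0,0],[0,0,0]],"turn":[0,0]}'|f
python3 -c "
from h import *
to(place(4,-.016),.05)"
```

```text
tcp_pos: [0.5178, -0.0058, 0.0369] wrist_force: [0.2, 0.6, 0.2] 
tcp_pos: [0.5178, -0.0058, 0.0359] wrist_force: [-0.2, 0.7, -0.2] 
tcp_pos: [0.5178, -0.0058, 0.0348] wrist_force: [1.2, 0.0, -0.0] 
tcp_pos: [0.5178, -0.0058, 0.0349] wrist_force: [0.1, 0.0, 0.2] 
clock 4.15 tcp [ 0.5178 -0.0058  0.0349] travel [ 0.011  0.013 -0.378] turn -0.000 F [0.13 0.04 0.24] gap 0.0000 tilt [-0.e+00 -1.e-04 -1.e+00]
```

```bash
python3 - <<'E'
from h import *
from workcell import *
c=read_camera("scene");cv2.imwrite("pics/s2.png",cv2.resize(c["image"][120:270,250:450],(800,600),interpolation=2)[:,:,::-1])
s=get_state()
for p in (s["tcp_pos"],np.r_[place(4),.04],np.r_[place(4,-.022),.04]):
    q=c["K"]@(c["R"]@p+c["t"]);q=q[:2]/q[2];print(q,(q-[250,120])*4)
E
```

```text
[313.77022039 207.42988264] [255.08088158 349.71953054]
[311.8386678  212.95075831] [247.35467119 371.80303325]
[314.02193042 203.45939278] [256.0877217  333.83757111]
```

View pics/s2.png

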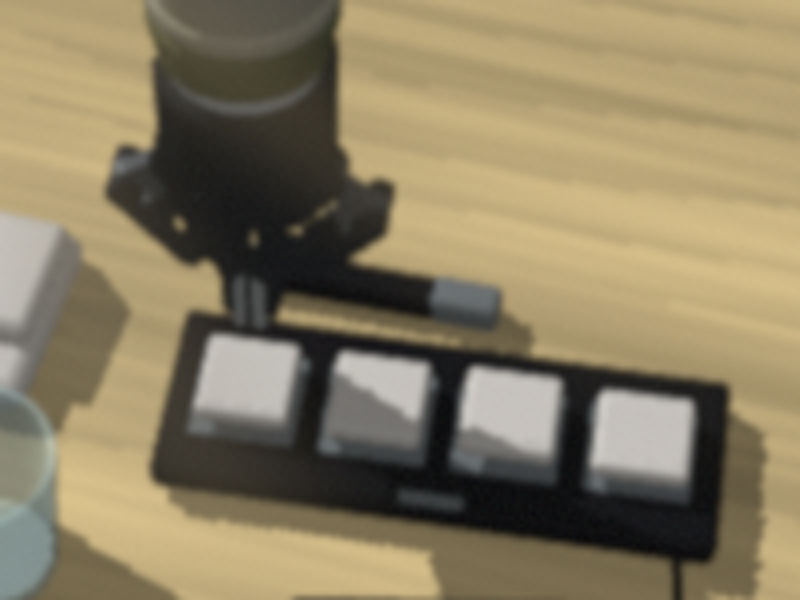

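The fingertip ends at about (248,328) in the crop. It stands short of place 4's cap, whose near edge is at about row 335, so it never touched. I'll raise it, go to my estimate of the middle, and compare again.

```bash
python3 -m crank '{"travel":[[0,0,-0.4],[0,0,-0.4],[0.4,0,-0.4],[0.4,0,-0.4],[0.4,0,-0.4]],"turn":[0,0,0,0,0]}' >/dev/null
python3 - <<'E'
from h import *
from workcell import *
to(place(4),.05)
c=read_camera("scene");cv2.imwrite("pics/s3.png",cv2.resize(c["image"][120:270,250:450],(800,600),interpolation=2)[:,:,::-1])
s=get_state()
for dx in(-.011,0,.011):
    q=c["K"]@(c["R"]@(s["tcp_pos"]+np.r_[X*dx,0])+c["t"]);q=q[:2]/q[2];print((q-[250,120])*4)
E
```

```text
clock 4.62 tcp [ 0.5342 -0.0039  0.0507] travel [-0.     0.01   0.017] turn 0.000 F [-0.03 -0.1   0.78] gap 0.0001 tilt [ 5.e-04 -2.e-04 -1.e+00]
[252.84529528 338.69399957]
[248.42507333 357.85962272]
[243.95622302 377.23609337]
```

View pics/s3.png

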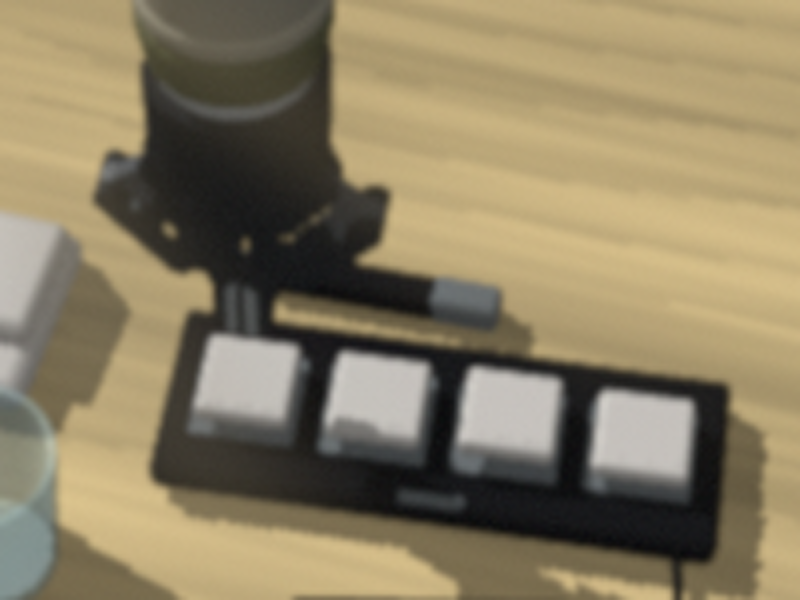

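The tip shows at about (243,334), but the reported TCP projects to about (248,358). So the true tip is either higher or nearer than reported, and touching will tell which. I'll step down over the middle and watch the force.

```bash
f(){ grep -E 'tcp_pos|wrist'|tr '\n' ' ';echo; }
python3 -m crank '{"travel":[[0,0,0.2],[0,0,0.2],[0,0,0.2]],"turn":[0,0,0]}'|f
python3 -m crank '{"travel":[[0,0,0.05],[0,0,0.05],[0,0,0.05]],"turn":[0,0,0]}'|f
python3 -m crank '{"travel":[[0,0,0.05],[0,0,0.05],[0,0,0.05]],"turn":[0,0,0]}'|f
python3 -m crank '{"travel":[[0,0,0.05],[0,0,0.05],[0,0,0.05]],"turn":[0,0,0]}'|f
python3 -m crank '{"travel":[[0,0,0.05],[0,0,0.05],[0,0,0.05]],"turn":[0,0,0]}'|f
python3 - <<'E'
from h import *
from workcell import *
to(place(4),.05)
c=read_camera("scene");cv2.imwrite("pics/s4.png",cv2.resize(c["image"][120:270,250:450],(800,600),interpolation=2)[:,:,::-1])
E
```

```text
tcp_pos: [0.5324, -0.0038, 0.0419] wrist_force: [0.8, 0.6, 0.6] 
tcp_pos: [0.5336, -0.0039, 0.0408] wrist_force: [0.1, 0.2, -0.2] 
tcp_pos: [0.5337, -0.0039, 0.0388] wrist_force: [0.2, -1.4, -0.3] 
tcp_pos: [0.5336, -0.0039, 0.0368] wrist_force: [0.4, 0.9, -0.7] 
tcp_pos: [0.5336, -0.0039, 0.0347] wrist_force: [-0.4, 0.5, -0.3] 
clock 5.92 tcp [ 0.5336 -0.0039  0.0347] travel [ 0.014  0.013 -0.381] turn -0.000 F [-0.42  0.54 -0.27] gap 0.0002 tilt [-3.e-04 -0.e+00 -1.e+00]
```

View pics/s4.png

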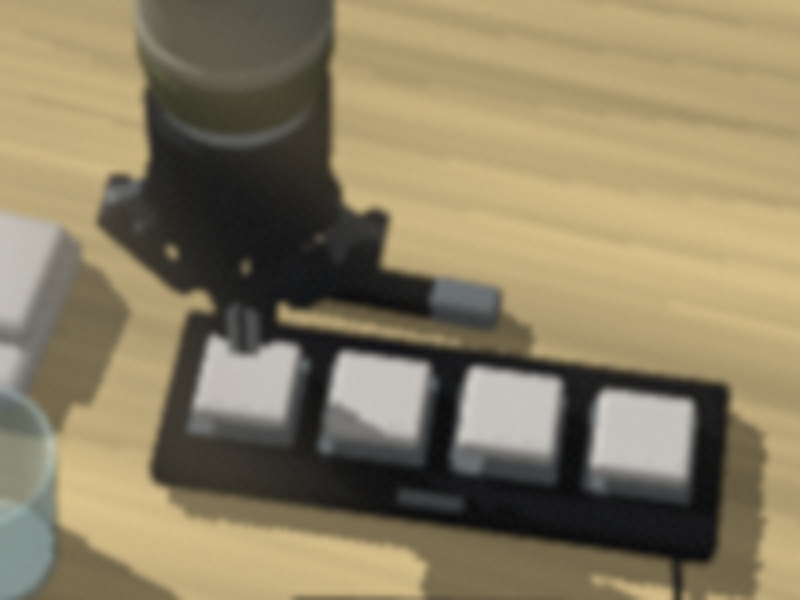

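The tip now overlaps the cap's near part, ending at about (243,353), with no force felt. So the real tip is well above the reported TCP. I'll keep lowering.

```bash
f(){ grep -E 'tcp_pos|wrist'|tr '\n' ' ';echo; }
python3 -m crank '{"travel":[[0,0,0.05],[0,0,0.05],[0,0,0.05]],"turn":[0,0,0]}'|f
python3 -m crank '{"travel":[[0,0,0.05],[0,0,0.05],[0,0,0.05]],"turn":[0,0,0]}'|f
python3 -m crank '{"travel":[[0,0,0.05],[0,0,0.05],[0,0,0.05]],"turn":[0,0,0]}'|f
python3 -m crank '{"travel":[[0,0,0.05],[0,0,0.05],[0,0,0.05]],"turn":[0,0,0]}'|f
python3 - <<'E'
from h import *
from workcell import *
to(place(4),.05)
c=read_camera("scene");cv2.imwrite("pics/s5.png",cv2.resize(c["image"][150:225,280:380],(800,600),interpolation=2)[:,:,::-1])
E
```

```text
tcp_pos: [0.5336, -0.0039, 0.0327] wrist_force: [-0.4, -0.4, 0.2] 
tcp_pos: [0.5336, -0.0039, 0.0307] wrist_force: [0.1, -0.8, 0.5] 
tcp_pos: [0.5336, -0.0039, 0.0287] wrist_force: [-0.4, -0.5, 1.1] 
tcp_pos: [0.5336, -0.0039, 0.0267] wrist_force: [0.0, -0.5, 0.2] 
clock 6.97 tcp [ 0.5336 -0.0039  0.0267] travel [ 0.014  0.013 -0.582] turn -0.000 F [ 0.02 -0.53  0.19] gap -0.0001 tilt [-3.e-04 -0.e+00 -1.e+00]
```

```bash
f(){ grep -E 'tcp_pos|wrist'|tr '\n' ' ';echo; }
python3 -m crank '{"travel":[[0,0,0.05],[0,0,0.05]],"turn":[0,0]}'|f
python3 -m crank '{"travel":[[0,0,0.0]],"turn":[0]}'|f
python3 -m crank '{"travel":[[0,0,0.05],[0,0,0.05]],"turn":[0,0]}'|f
python3 -m crank '{"travel":[[0,0,0.0]],"turn":[0]}'|f
python3 - <<'E'
from h import *
from workcell import *
to(place(4),.05)
c=read_camera("scene");cv2.imwrite("pics/s6.png",cv2.resize(c["image"][150:225,280:380],(800,600),interpolation=2)[:,:,::-1])
E
```

```text
tcp_pos: [0.5336, -0.0039, 0.0246] wrist_force: [0.2, 0.5, -0.3] 
tcp_pos: [0.5336, -0.0039, 0.0248] wrist_force: [-0.4, 0.2, 0.1] 
tcp_pos: [0.5336, -0.0038, 0.0226] wrist_force: [0.8, -0.0, -0.6] 
tcp_pos: [0.5336, -0.0039, 0.0227] wrist_force: [-0.3, -0.2, 0.6] 
clock 7.52 tcp [ 0.5336 -0.0039  0.0227] travel [ 0.015  0.013 -0.682] turn -0.000 F [-0.33 -0.18  0.6 ] gap -0.0003 tilt [-3.e-04 -0.e+00 -1.e+00]
```

View pics/s6.png

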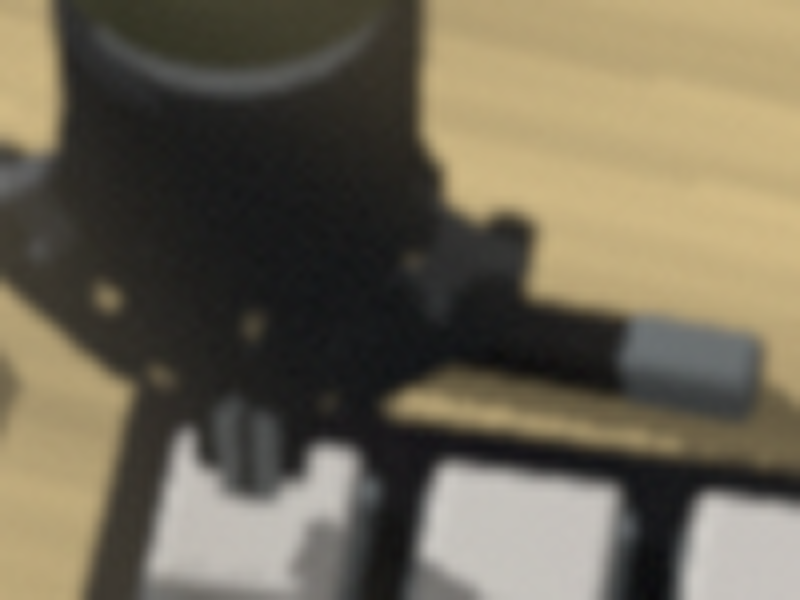

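The tip's far bottom edge is at about (250,490) in this crop, near the cap's middle (row 505 or so). It still hasn't touched, so I'll continue in 1 mm steps.

```bash
f(){ grep -E 'tcp_pos|wrist'|tr '\n' ' ';echo; }
for k in a; do
python3 -m crank '{"travel":[[0,0,0.025],[0,0,0.025]],"turn":[0,0]}'|f
python3 -m crank '{"travel":[[0,0,0.0]],"turn":[0]}'|f
python3 -m crank '{"travel":[[0,0,0.025],[0,0,0.025]],"turn":[0,0]}'|f
python3 -m crank '{"travel":[[0,0,0.0]],"turn":[0]}'|f
python3 -m crank '{"travel":[[0,0,0.025],[0,0,0.025]],"turn":[0,0]}'|f
python3 -m crank '{"travel":[[0,0,0.0]],"turn":[0]}'|f
done
```

```text
tcp_pos: [0.5337, -0.0039, 0.0218] wrist_force: [0.5, -0.4, 0.4] 
tcp_pos: [0.5337, -0.0039, 0.0218] wrist_force: [0.2, -0.3, 0.2] 
tcp_pos: [0.5336, -0.0039, 0.0208] wrist_force: [0.5, -0.4, -1.4] 
tcp_pos: [0.5337, -0.0039, 0.0208] wrist_force: [0.1, 0.1, -1.1] 
tcp_pos: [0.5337, -0.0039, 0.0198] wrist_force: [-0.3, -0.5, -0.2] 
tcp_pos: [0.5337, -0.0039, 0.0198] wrist_force: [-0.4, -0.8, -0.4]
```

```bash
f(){ grep -E 'tcp_pos|wrist'|tr '\n' ' ';echo; }
python3 -m crank '{"travel":[[0,0,0.025],[0,0,0.025]],"turn":[0,0]}'|f
python3 -m crank '{"travel":[[0,0,0.025],[0,0,0.025]],"turn":[0,0]}'|f
python3 -m crank '{"travel":[[0,0,0.025],[0,0,0.025]],"turn":[0,0]}'|f
python3 -m crank '{"travel":[[0,0,0.0]],"turn":[0]}'|f
python3 - <<'E'
from h import *
from workcell import *
to(place(4),.05)
c=read_camera("scene");cv2.imwrite("pics/s7.png",cv2.resize(c["image"][150:225,280:380],(800,600),interpolation=2)[:,:,::-1])
E
```

```text
tcp_pos: [0.5336, -0.0038, 0.0187] wrist_force: [0.4, 0.4, -1.7] 
tcp_pos: [0.5337, -0.0039, 0.0177] wrist_force: [-0.6, 0.8, -0.8] 
tcp_pos: [0.5336, -0.0039, 0.0167] wrist_force: [0.2, -0.3, 0.1] 
tcp_pos: [0.5337, -0.0039, 0.0168] wrist_force: [0.5, -0.6, -0.1] 
clock 8.90 tcp [ 0.5337 -0.0039  0.0168] travel [ 0.012  0.012 -0.829] turn -0.000 F [ 0.46 -0.65 -0.12] gap -0.0001 tilt [-1.e-04 -1.e-04 -1.e+00]
```

View pics/s7.png

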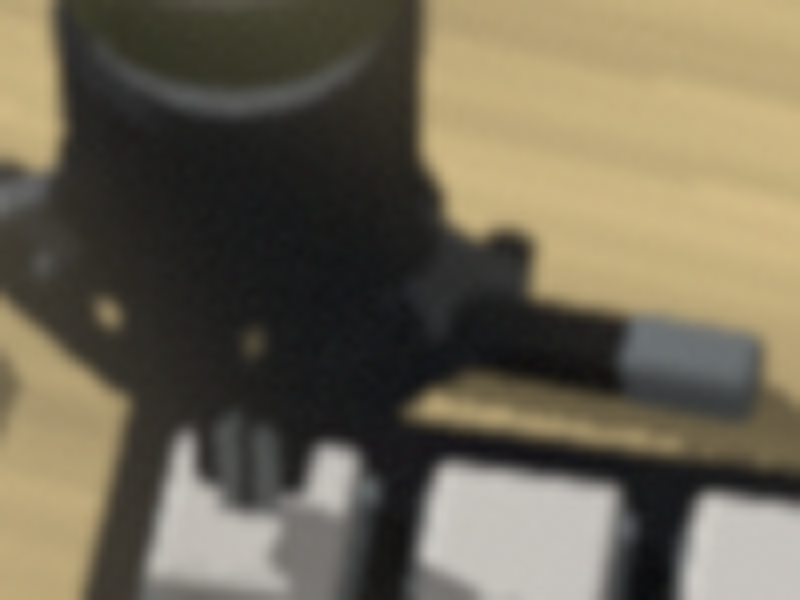

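The tip's far edge is at row 505 or so, and its shadow is still about 50 px to the right. The shadow is converging at roughly 3.7 px/mm, so contact should come about 14 mm lower. That fits a pure height offset of about 35 mm, with x and y correct.

```bash
f(){ grep -E 'tcp_pos|wrist'|tr '\n' ' ';echo; }
python3 -m crank '{"travel":[[0,0,0.05],[0,0,0.1],[0,0,0.1]],"turn":[0,0,0]}'|f
python3 -m crank '{"travel":[[0,0,0.05],[0,0,0.05]],"turn":[0,0]}'|f
python3 -m crank '{"travel":[[0,0,0.05],[0,0,0.05]],"turn":[0,0]}'|f
python3 -m crank '{"travel":[[0,0,0.025],[0,0,0.025]],"turn":[0,0]}'|f
python3 -m crank '{"travel":[[0,0,0.025],[0,0,0.025]],"turn":[0,0]}'|f
```

```text
tcp_pos: [0.5334, -0.0038, 0.0124] wrist_force: [-0.1, -0.7, -1.1] 
tcp_pos: [0.5335, -0.0039, 0.0105] wrist_force: [0.6, 0.8, 0.2] 
tcp_pos: [0.5335, -0.0039, 0.0086] wrist_force: [-0.2, -0.7, -0.1] 
tcp_pos: [0.5336, -0.0039, 0.0077] wrist_force: [0.5, -0.2, 0.2] 
tcp_pos: [0.5337, -0.0039, 0.0068] wrist_force: [0.6, 0.6, 0.1]
```

```bash
f(){ grep -E 'tcp_pos|wrist'|tr '\n' ' ';echo; }
python3 -m crank '{"travel":[[0,0,0.025],[0,0,0.025]],"turn":[0,0]}'|f
python3 -m crank '{"travel":[[0,0,0.025],[0,0,0.025]],"turn":[0,0]}'|f
python3 -m crank '{"travel":[[0,0,0.025],[0,0,0.025]],"turn":[0,0]}'|f
python3 -m crank '{"travel":[[0,0,0.025],[0,0,0.025]],"turn":[0,0]}'|f
python3 -c "
from h import *
from workcell import *
to(place(4),.05);s=get_state();print(s['tau'],s['joint_pos'])
c=read_camera('scene');cv2.imwrite('pics/s8.png',cv2.resize(c['image'][150:225,280:380],(800,600),interpolation=2)[:,:,::-1])"
```

```text
tcp_pos: [0.5338, -0.0039, 0.0059] wrist_force: [-0.4, 0.1, 0.7] 
tcp_pos: [0.5338, -0.0039, 0.0049] wrist_force: [0.4, -0.1, 1.1] 
tcp_pos: [0.5339, -0.0039, 0.0039] wrist_force: [-0.1, 0.5, 1.3] 
tcp_pos: [0.5338, -0.0039, 0.0028] wrist_force: [0.5, 0.2, 1.7] 
clock 10.53 tcp [ 0.5338 -0.0039  0.0028] travel [ 0.009  0.011 -1.179] turn -0.000 F [0.47 0.23 1.68] gap 0.0001 tilt [ 2.e-04 -1.e-04 -1.e+00]
[-9.80396115e-03 -4.53784025e+01  2.40398079e+01 -3.53247661e-02
 -1.06921530e-02  3.33643784e-04] [-1.57711891e-01  3.76357156e-01 -3.75168943e-01  8.19057862e-01
 -7.16120464e-05  2.86310977e+00]
```

I felt contact at a reported z of about 0.0055. The force then rose 0.7→1.7 N over 3 mm, which is the key spring, so the tip is about 34 mm above the reported TCP. Next I'll probe places 3, 2 and 1 over the middle at a height just above that contact level.

```bash
f(){ grep -E 'tcp_pos|wrist'|tr '\n' ' ';echo; }
python3 -m crank '{"travel":[[0,0,-0.4],[0,0,-0.4],[0,-0.8,-0.4],[0,-1.55,-0.4],[0,-1.55,-0.4]],"turn":[0,0,0,0,0]}'|f
python3 -m crank '{"travel":[[0,0,0.2],[0,0,0.25],[0,0,0.25],[0,0,0.25]],"turn":[0,0,0,0]}'|f
python3 -m crank '{"travel":[[0,0,0.05],[0,0,0.05],[0,0,0.05]],"turn":[0,0,0]}'|f
python3 -m crank '{"travel":[[0,0,0]],"turn":[0]}'|f
python3 -m crank '{"travel":[[0,0,0.025],[0,0,0.025]],"turn":[0,0]}'|f
python3 -m crank '{"travel":[[0,0,0]],"turn":[0]}'|f
python3 -m crank '{"travel":[[0,0,0.025],[0,0,0.025]],"turn":[0,0]}'|f
python3 -m crank '{"travel":[[0,0,0]],"turn":[0]}'|f
python3 -m crank '{"travel":[[0,0,0.025],[0,0,0.025]],"turn":[0,0]}'|f
python3 -m crank '{"travel":[[0,0,0]],"turn":[0]}'|f
python3 -c "
from h import *
to(place(3),.005)"
```

```text
tcp_pos: [0.525, 0.0613, 0.0184] wrist_force: [0.3, -0.6, -0.9] 
tcp_pos: [0.526, 0.0568, 0.0083] wrist_force: [-0.2, -0.3, -0.8] 
tcp_pos: [0.5263, 0.0572, 0.0068] wrist_force: [-1.1, -0.8, 0.3] 
tcp_pos: [0.5264, 0.0574, 0.007] wrist_force: [0.6, -0.5, 0.3] 
tcp_pos: [0.5265, 0.0575, 0.006] wrist_force: [1.1, -0.7, 0.8] 
tcp_pos: [0.5265, 0.0575, 0.0061] wrist_force: [0.5, -0.2, 0.7] 
tcp_pos: [0.5265, 0.0576, 0.0049] wrist_force: [1.0, -0.5, 0.2] 
tcp_pos: [0.5265, 0.0576, 0.005] wrist_force: [0.6, -0.1, 0.7] 
tcp_pos: [0.5264, 0.0576, 0.0039] wrist_force: [-0.0, -1.1, 1.4] 
tcp_pos: [0.5265, 0.0576, 0.0039] wrist_force: [0.9, -0.7, 0.8] 
clock 12.42 tcp [0.5265 0.0576 0.0039] travel [ 0.006  0.011 -0.026] turn -0.000 F [ 0.85 -0.7   0.83] gap -0.0003 tilt [ 4.e-04 -2.e-04 -1.e+00]
```

Place 3 stands at much the same height as place 4. Next are places 2 and 1.

```bash
f(){ grep -E 'tcp_pos|wrist'|tr '\n' ' ';echo; }
python3 -m crank '{"travel":[[0,0,-0.4],[0,0,-0.4],[0,-0.8,-0.4],[0,-1.54,-0.4],[0,-1.54,-0.4]],"turn":[0,0,0,0,0]}'|f
python3 -m crank '{"travel":[[0,0,0.2],[0,0,0.2],[0,0,0.2],[0,0,0.2]],"turn":[0,0,0,0]}'|f
python3 -m crank '{"travel":[[0,0,0.05],[0,0,0.05],[0,0,0.05]],"turn":[0,0,0]}'|f
python3 -m crank '{"travel":[[0,0,0]],"turn":[0]}'|f
python3 -m crank '{"travel":[[0,0,0.05],[0,0,0.05]],"turn":[0,0]}'|f
python3 -m crank '{"travel":[[0,0,0]],"turn":[0]}'|f
python3 -m crank '{"travel":[[0,0,0.05],[0,0,0.05]],"turn":[0,0]}'|f
python3 -m crank '{"travel":[[0,0,0]],"turn":[0]}'|f
python3 -c "
from h import *
to(place(2),.005)"
echo place1
python3 -m crank '{"travel":[[0,0,-0.4],[0,0,-0.4],[0,-0.8,-0.4],[0,-1.54,-0.4],[0,-1.54,-0.4]],"turn":[0,0,0,0,0]}'|f
python3 -m crank '{"travel":[[0,0,0.15],[0,0,0.15],[0,0,0.15],[0,0,0.15]],"turn":[0,0,0,0]}'|f
python3 -m crank '{"travel":[[0,0,0.05],[0,0,0.05],[0,0,0.05]],"turn":[0,0,0]}'|f
python3 -m crank '{"travel":[[0,0,0]],"turn":[0]}'|f
python3 -m crank '{"travel":[[0,0,0.05],[0,0,0.05]],"turn":[0,0]}'|f
python3 -m crank '{"travel":[[0,0,0]],"turn":[0]}'|f
python3 -m crank '{"travel":[[0,0,0.05],[0,0,0.05]],"turn":[0,0]}'|f
python3 -m crank '{"travel":[[0,0,0]],"turn":[0]}'|f
python3 -c "
from h import *
to(place(1),.005)"
```

```text
tcp_pos: [0.5178, 0.1225, 0.0195] wrist_force: [0.1, -0.8, -0.0] 
tcp_pos: [0.5186, 0.118, 0.0114] wrist_force: [0.0, -0.2, -0.7] 
tcp_pos: [0.5189, 0.1183, 0.0098] wrist_force: [0.4, 0.1, 0.1] 
tcp_pos: [0.519, 0.1185, 0.0099] wrist_force: [-0.9, -0.2, -0.1] 
tcp_pos: [0.5192, 0.1187, 0.0079] wrist_force: [0.0, 0.3, 1.2] 
tcp_pos: [0.5192, 0.1187, 0.008] wrist_force: [0.6, -1.1, 1.8] 
tcp_pos: [0.5191, 0.1188, 0.0058] wrist_force: [1.0, -1.0, 1.6] 
tcp_pos: [0.5191, 0.1188, 0.0059] wrist_force: [0.3, -0.8, 2.1] 
clock 14.00 tcp [0.5191 0.1188 0.0059] travel [0.004 0.001 0.023] turn -0.000 F [ 0.29 -0.77  2.15] gap -0.0000 tilt [ 4.e-04 -2.e-04 -1.e+00]
place1
tcp_pos: [0.5134, 0.1644, 0.0215] wrist_force: [0.7, -0.7, 0.3] 
tcp_pos: [0.5138, 0.1617, 0.0154] wrist_force: [-0.0, -0.2, -0.5] 
tcp_pos: [0.514, 0.162, 0.0138] wrist_force: [0.4, -0.2, -0.7] 
tcp_pos: [0.5141, 0.1621, 0.0139] wrist_force: [0.1, 0.7, 0.4] 
tcp_pos: [0.5139, 0.1623, 0.0116] wrist_force: [0.8, -0.9, 0.7] 
tcp_pos: [0.5139, 0.1623, 0.0118] wrist_force: [0.2, 0.9, -0.4] 
tcp_pos: [0.5138, 0.1624, 0.0096] wrist_force: [0.2, -0.8, -0.4] 
tcp_pos: [0.5139, 0.1624, 0.0097] wrist_force: [-0.2, 0.5, -0.5] 
clock 15.58 tcp [0.5139 0.1624 0.0097] travel [ 0.015 -0.45   0.125] turn 0.028 F [-0.23  0.46 -0.51] gap 0.0002 tilt [-0.0027  0.0143 -0.9999]
```

Place 2 touches about 3 mm higher (about 0.0085, 1.5–2 N by 0.008), so it is probably the loose one. Place 1 ran into the last joint's range. I'll return to place 2 with a small turn to gain margin and confirm by rocking it.

```bash
python3 -m crank '{"travel":[[0,0.2,-0.4],[0,0.6,-0.4],[0,1.0,-0.4],[0,1.0,-0.4],[0,1.0,-0.4]],"turn":[-0.05,-0.1,-0.1,-0.1,-0.1]}'
python3 -c "
from h import *
from workcell import *
to(place(2,-.016),.02);print(get_state()['joint_pos'])"
```

```text
clock: 16.0
tcp_pos: [0.5201, 0.1222, 0.0254]
orientation: [-0.007, 0.992, 0.123, -0.0]
wrist_force: [-1.1, -0.5, 0.9]
finger_gap: -0.0001
clock 16.00 tcp [0.5201 0.1222 0.0254] travel [-0.438  0.029  0.133] turn 0.126 F [-1.15 -0.46  0.94] gap -0.0001 tilt [-0.0023  0.0147 -0.9999]
[ 0.07106767  0.35208817 -0.3469761   0.87295266  0.01481581  2.96587108]
```

```bash
f(){ grep -E 'tcp_pos|wrist'|tr '\n' ' ';echo; }
python3 -m crank '{"travel":[[-0.44,0.03,0],[-0.44,0.03,0.2],[-0.44,0.03,0.25],[-0.44,0.03,0.25]],"turn":[0,0,0,0]}'|f
python3 -m crank '{"travel":[[0,0,0.05],[0,0,0.05]],"turn":[0,0]}'|f
python3 -m crank '{"travel":[[0,0,0]],"turn":[0]}'|f
python3 -m crank '{"travel":[[0,0,0.05],[0,0,0.05]],"turn":[0,0]}'|f
python3 -m crank '{"travel":[[0,0,0]],"turn":[0]}'|f
python3 -m crank '{"travel":[[0,0,0.05],[0,0,0.05]],"turn":[0,0]}'|f
python3 -m crank '{"travel":[[0,0,0]],"turn":[0]}'|f
python3 -m crank '{"travel":[[0,0,0.05],[0,0,0.05]],"turn":[0,0]}'|f
python3 -m crank '{"travel":[[0,0,0]],"turn":[0]}'|f
echo far
python3 -m crank '{"travel":[[0,0,-0.4],[0,0,-0.4],[0.8,-0.1,-0.4],[0.8,-0.1,-0.4],[0.8,-0.1,-0.4]],"turn":[0,0,0,0,0]}'|f
python3 -c "
from h import *
to(place(2,.016),.014)"
```

```text
tcp_pos: [0.5028, 0.1178, 0.0144] wrist_force: [-0.7, 0.1, 0.7] 
tcp_pos: [0.5036, 0.1176, 0.013] wrist_force: [-0.3, -0.2, -0.1] 
tcp_pos: [0.5036, 0.1175, 0.0132] wrist_force: [-0.1, 0.5, -0.4] 
tcp_pos: [0.5033, 0.1173, 0.011] wrist_force: [-1.1, -0.1, 0.0] 
tcp_pos: [0.5032, 0.1173, 0.0112] wrist_force: [-0.4, -0.0, 0.2] 
tcp_pos: [0.5031, 0.1173, 0.009] wrist_force: [-0.8, 0.5, -0.2] 
tcp_pos: [0.5031, 0.1172, 0.0092] wrist_force: [-0.0, -0.1, 0.7] 
tcp_pos: [0.503, 0.1173, 0.0071] wrist_force: [-1.0, 0.3, 0.3] 
tcp_pos: [0.503, 0.1173, 0.0072] wrist_force: [-1.7, -0.7, 0.8] 
far
tcp_pos: [0.5349, 0.1291, 0.0231] wrist_force: [-0.6, -0.1, 0.1] 
clock 17.75 tcp [0.5349 0.1291 0.0231] travel [-0.046  0.209  0.225] turn 0.128 F [-0.59 -0.07  0.07] gap -0.0002 tilt [-7.000e-04  1.450e-02 -9.999e-01]
```

The near edge gives only about 0.5 N at 0.0072, where the middle gave about 1.8 N. That means it is rocking. Now the far edge.

```bash
f(){ grep -E 'tcp_pos|wrist'|tr '\n' ' ';echo; }
python3 -m crank '{"travel":[[-0.05,0.2,0],[-0.05,0.2,0.2],[-0.05,0.2,0.2],[-0.05,0.2,0.2]],"turn":[0,0,0,0]}'|f
python3 -m crank '{"travel":[[0,0,0.05],[0,0,0.05]],"turn":[0,0]}'|f
python3 -m crank '{"travel":[[0,0,0]],"turn":[0]}'|f
python3 -m crank '{"travel":[[0,0,0.05],[0,0,0.05]],"turn":[0,0]}'|f
python3 -m crank '{"travel":[[0,0,0]],"turn":[0]}'|f
python3 -m crank '{"travel":[[0,0,0.05],[0,0,0.05]],"turn":[0,0]}'|f
python3 -m crank '{"travel":[[0,0,0]],"turn":[0]}'|f
python3 - <<'E'
from h import *
from workcell import *
to(place(2,.016),.014)
c=read_camera("scene");cv2.imwrite("pics/s9.png",cv2.resize(c["image"][185:260,315:415],(800,600),interpolation=2)[:,:,::-1])
E
```

```text
tcp_pos: [0.532, 0.1202, 0.0144] wrist_force: [0.3, 0.2, 0.6] 
tcp_pos: [0.5329, 0.1207, 0.013] wrist_force: [-0.4, 0.4, -0.4] 
tcp_pos: [0.5331, 0.1208, 0.0132] wrist_force: [0.1, 0.1, 0.3] 
tcp_pos: [0.5332, 0.1208, 0.0111] wrist_force: [0.0, 0.0, 0.5] 
tcp_pos: [0.5332, 0.1208, 0.0112] wrist_force: [1.4, -0.4, 0.5] 
tcp_pos: [0.5333, 0.1208, 0.0091] wrist_force: [0.5, 0.4, 0.2] 
tcp_pos: [0.5331, 0.1208, 0.0091] wrist_force: [1.4, -0.8, 0.2] 
clock 18.83 tcp [0.5331 0.1208 0.0091] travel [ 0.048  0.013 -0.122] turn 0.127 F [ 1.36 -0.8   0.16] gap -0.0002 tilt [-0.0026  0.0144 -0.9999]
```

View pics/s9.png

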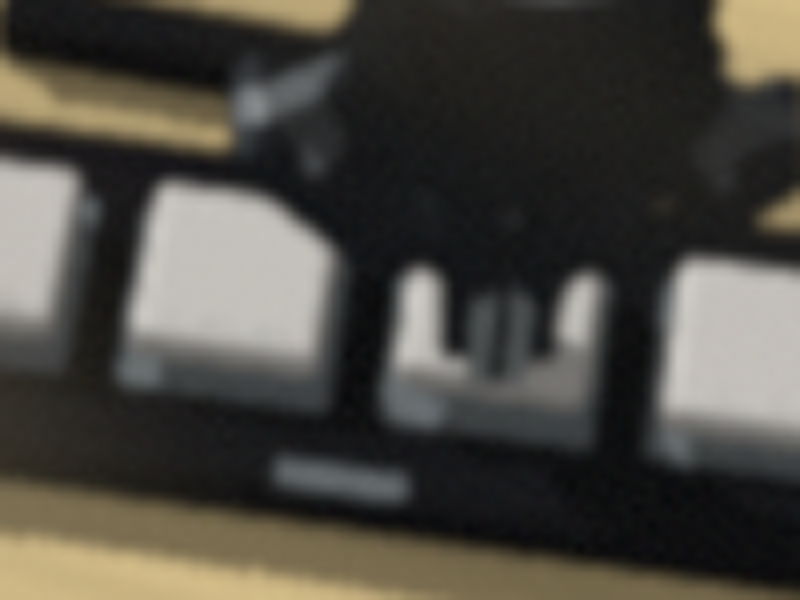

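The tip is over place 2's far part, its end at row 380 or so against the cap's far edge at about 388. So the cap's middle lies roughly 3–4 mm farther than my estimate. I'll finish the far-edge press, then go to the middle.

```bash
f(){ grep -E 'tcp_pos|wrist'|tr '\n' ' ';echo; }
python3 -m crank '{"travel":[[0,0,0.05],[0,0,0.05]],"turn":[0,0]}'|f
python3 -m crank '{"travel":[[0,0,0]],"turn":[0]}'|f
python3 -m crank '{"travel":[[0,0,0]],"turn":[0]}'|f
echo near
python3 -m crank '{"travel":[[0,0,-0.4],[0,0,-0.4],[-0.7,0.1,-0.4],[-0.7,0.1,-0.4],[-0.7,0.1,-0.4]],"turn":[0,0,0,0,0]}'|f
python3 -m crank '{"travel":[[0,0,0.25],[0,0,0.25],[0,0,0.25]],"turn":[0,0,0]}'|f
python3 -m crank '{"travel":[[0,0,0.05],[0,0,0.05]],"turn":[0,0]}'|f
python3 -m crank '{"travel":[[0,0,0]],"turn":[0]}'|f
python3 -m crank '{"travel":[[0,0,0.05],[0,0,0.05]],"turn":[0,0]}'|f
python3 -m crank '{"travel":[[0,0,0]],"turn":[0]}'|f
python3 -m crank '{"travel":[[0,0,0]],"turn":[0]}'|f
python3 -c "
from h import *
to(place(2,.003),.014)"
```

```text
tcp_pos: [0.5335, 0.1208, 0.0072] wrist_force: [0.3, -0.9, 0.6] 
tcp_pos: [0.5336, 0.1208, 0.0073] wrist_force: [0.3, 0.9, 0.8] 
tcp_pos: [0.5336, 0.1208, 0.0074] wrist_force: [0.7, 0.2, 1.6] 
near
tcp_pos: [0.5053, 0.1096, 0.0225] wrist_force: [0.2, -0.3, -0.4] 
tcp_pos: [0.5071, 0.1101, 0.0123] wrist_force: [-0.3, 0.2, 0.0] 
tcp_pos: [0.5073, 0.1101, 0.0107] wrist_force: [0.8, -0.7, -0.8] 
tcp_pos: [0.5073, 0.1101, 0.011] wrist_force: [-0.2, -0.8, 0.8] 
tcp_pos: [0.5071, 0.1101, 0.009] wrist_force: [0.1, 0.1, -0.6] 
tcp_pos: [0.5071, 0.1101, 0.0091] wrist_force: [0.6, 0.1, -0.4] 
tcp_pos: [0.5072, 0.11, 0.0092] wrist_force: [-0.1, -0.5, -0.1] 
clock 20.47 tcp [0.5072 0.11   0.0092] travel [ 0.422 -0.13  -0.117] turn 0.127 F [-0.07 -0.46 -0.11] gap -0.0000 tilt [-0.0022  0.0144 -0.9999]
```

Forces near 1 N sit inside the sensor noise, but the height of 3 mm or more over places 3 and 4 is clear: place 2 it is. I'll go to its middle and push down. A 3 mm give at around 8 N will confirm it.

```bash
f(){ grep -E 'tcp_pos|wrist'|tr '\n' ' ';echo; }
python3 -m crank '{"travel":[[0,0,-0.3],[0,0,-0.3],[0.42,-0.13,-0.3],[0.42,-0.13,-0.3],[0.42,-0.13,-0.3]],"turn":[0,0,0,0,0]}'|f
python3 -m crank '{"travel":[[0,0,0.2],[0,0,0.2],[0,0,0.2]],"turn":[0,0,0]}'|f
python3 -c "
from h import *
to(place(2,.003),.0087)"
```

```text
tcp_pos: [0.5227, 0.1192, 0.0212] wrist_force: [-0.7, 0.2, -0.1] 
tcp_pos: [0.5206, 0.1189, 0.0122] wrist_force: [0.1, -0.0, 0.4] 
clock 21.13 tcp [0.5206 0.1189 0.0122] travel [0.04  0.005 0.088] turn 0.127 F [ 0.12 -0.    0.37] gap -0.0002 tilt [-0.0047  0.0142 -0.9999]
```

```bash
f(){ grep -E 'tcp_pos|wrist'|tr '\n' ' ';echo; }
python3 -m crank '{"travel":[[0.02,0,0.05],[0.02,0,0.1],[0.02,0,0.1]],"turn":[0,0,0]}'|f
python3 -m crank '{"travel":[[0,0,0.05],[0,0,0.05],[0,0,0.05]],"turn":[0,0,0]}'|f
python3 -m crank '{"travel":[[0,0,0.05],[0,0,0.05],[0,0,0.05]],"turn":[0,0,0]}'|f
python3 -m crank '{"travel":[[0,0,0.025],[0,0,0.025],[0,0,0.025]],"turn":[0,0,0]}'|f
python3 -m crank '{"travel":[[0,0,0.025],[0,0,0.025],[0,0,0.025]],"turn":[0,0,0]}'|f
python3 -m crank '{"travel":[[0,0,0.025],[0,0,0.025],[0,0,0.025]],"turn":[0,0,0]}'|f
python3 -c "
from h import *
to(place(2,.003),.0087)"
```

```text
tcp_pos: [0.5228, 0.1193, 0.009] wrist_force: [0.2, 0.2, 0.8] 
tcp_pos: [0.5229, 0.1193, 0.0073] wrist_force: [0.4, -0.5, 1.3] 
tcp_pos: [0.5229, 0.1194, 0.0053] wrist_force: [-1.6, -1.5, 2.9] 
tcp_pos: [0.523, 0.1194, 0.0043] wrist_force: [-0.2, -0.5, 2.0] 
tcp_pos: [0.5232, 0.1194, 0.0036] wrist_force: [-0.0, -1.4, 4.2] 
tcp_pos: [0.5233, 0.1194, 0.0028] wrist_force: [-1.2, -1.6, 6.4] 
clock 22.63 tcp [0.5233 0.1194 0.0028] travel [-0.027 -0.001 -0.147] turn 0.127 F [-1.19 -1.61  6.4 ] gap 0.0002 tilt [-0.0013  0.0143 -0.9999]
```

The key bottomed at about 0.004 and the force is climbing towards the seating load. I'll keep pushing.

```bash
f(){ grep -E 'tcp_pos|wrist'|tr '\n' ' ';echo; }
python3 -m crank '{"travel":[[0,0,0.025],[0,0,0.025],[0,0,0.025]],"turn":[0,0,0]}'|f
python3 -m crank '{"travel":[[0,0,0.025],[0,0,0.025],[0,0,0.025]],"turn":[0,0,0]}'|f
python3 -m crank '{"travel":[[0,0,0.025],[0,0,0.025],[0,0,0.025]],"turn":[0,0,0]}'|f
python3 -m crank '{"travel":[[0,0,0.025],[0,0,0.025],[0,0,0.025]],"turn":[0,0,0]}'|f
python3 -m crank '{"travel":[[0,0,0.025],[0,0,0.025],[0,0,0.025]],"turn":[0,0,0]}'|f
```

```text
tcp_pos: [0.5233, 0.1195, 0.0019] wrist_force: [-0.5, -1.8, 5.8] 
tcp_pos: [0.5233, 0.1194, 0.0009] wrist_force: [-1.2, -1.5, 7.1] 
tcp_pos: [0.5233, 0.1194, 0.0005] wrist_force: [-3.0, -2.6, 12.0] 
tcp_pos: [0.5234, 0.1194, 0.0002] wrist_force: [-4.0, -2.0, 17.8] 
tcp_pos: [0.5235, 0.1194, -0.0] wrist_force: [-6.5, -2.1, 22.6]
```

It gave from 0.004 to 0.0006 at about 6–7 N, then hit a hard stop rising to 22 N, so the cap went home. I'll ease off a little, still holding it down, and check with the camera.

```bash
python3 -m crank '{"travel":[[0,0,-0.025],[0,0,-0.04],[0,0,-0.04],[0,0,-0.04]],"turn":[0,0,0,0]}'
python3 - <<'E'
from h import *
from workcell import *
c=read_camera("scene")
a=cv2.resize(c["image"][185:260,295:435],(784,420),interpolation=2)
cv2.imwrite("pics/s10.png",a[:,:,::-1])
o=dict(np.load("scene0.npz"))["image"].astype(int);d=np.abs(c["image"].astype(int)-o).max(2)
for n,(x,y) in dict(tumbler=(244,243),can=(482,195),mouse=(250,195),stapler=(357,285),mugrim=(480,260),markercap=(365,195)).items(): print(n,d[y-18:y+18,x-18:x+18].mean().round(1))
to(place(2,.003),.0005)
E
```

```text
clock: 24.22
tcp_pos: [0.5233, 0.1194, 0.0003]
orientation: [-0.007, 0.992, 0.124, 0.0]
wrist_force: [-4.1, -2.2, 13.7]
finger_gap: -0.0003
tumbler 1.3
can 29.4
mouse 2.1
stapler 1.6
mugrim 5.1
markercap 56.5
clock 24.27 tcp [5.233e-01 1.194e-01 3.000e-04] travel [-0.028  0.    -0.004] turn 0.127 F [-3.48 -1.55 14.42] gap 0.0000 tilt [-9.000e-04  1.410e-02 -9.999e-01]
```

View pics/s10.png

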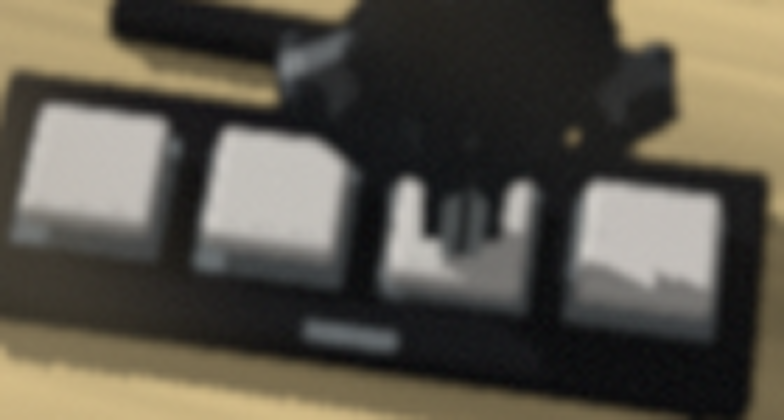

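The cap at place 2 is down, with the tip over its middle (tip end near (462,255), cap rows about 180–290). The other three stand up. The can's region changed in brightness, so I'll use one last view on it and the marker.

```bash
python3 - <<'E'
from h import *
from workcell import *
c=read_camera("scene")["image"];o=dict(np.load("scene0.npz"))["image"]
a=cv2.vconcat([cv2.resize(i[130:290,230:530],(560,299)) for i in(o,c)])
cv2.imwrite("pics/s11.png",a[:,:,::-1])
E
```

```text
(no output)
```

View pics/s11.png

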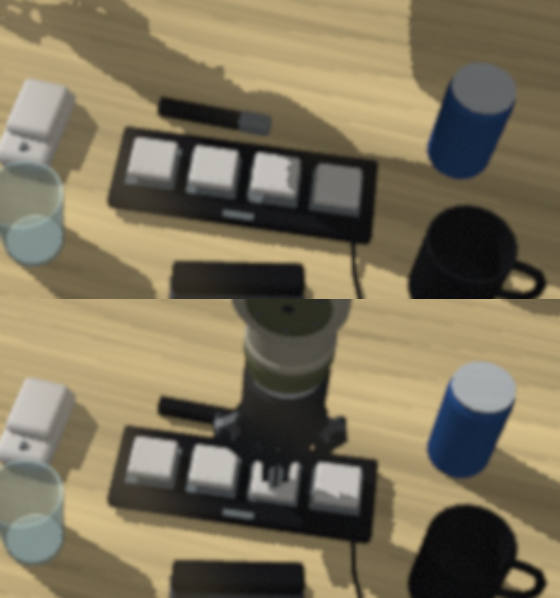

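The can at (470,420) and the marker at (190,410) are where they were before, and the brightness change was only lighting. I'm handing in.

```bash
python3 -c "
from workcell import *
print(hand_in())
s=get_state();print(s['clock'],s['tcp_pos'],s['wrist_force'])"
```

```text
the job is handed in; nothing more can be done
None
the job is handed in; nothing more can be done
```

The loose cap was at place_2, second from the left. I pushed it home over its middle and handed in while still holding it down with about 14 N, after about 24 s of the 58 s.

**How I found it:** Touched over the middle, place_2 stood about 3 mm higher than places 3 and 4. Its near edge gave way under about 0.5 N at a height where its middle already pushed back with about 1.8 N.

**Seating it:** The key bottomed, then the cap slid about 3.4 mm further at 6–7 N. It then hit a hard stop, where I pushed up to 22 N before easing back.

**Last checks:** The pictures show that cap down with the tip over its middle, about 3 mm short of centre, and the other three caps up. The can, mug, tumbler, mouse, stapler and visible part of the marker look unmoved.

**What failed or disagreed:**
- **Tip height:** The real fingertip was about 34 mm higher than the reported TCP, so I found the contact height by touch.
- **Place 1:** I never pressed it. The last joint reached the end of its range there, which also left the tool tilted by about 0.8° for the rest of the job.
- **Rocking:** Force noise of about 0.5 N made the far-edge rocking test inconclusive, so the finding rests mainly on the height and the give at seating.
- **Level:** I judged it only from the flat tip held against the hard stop and one picture, and did not measure it.

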